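# Roll the walnut foot up to its stop

### The job

With a fingertip, gently push the dark walnut foot up its sloped gutter and over the crest, so that it rests in the dip against the cork stop and cannot roll back. Keep it rolling or sliding in the gutter, never pick it up, leave the white foot at the bottom of its gutter and do not disturb the other things on the bench.

Things in the scene. Friction and masses are not known exactly. Their poses are not given: they have to be found in the camera images.
- walnut_foot: the dark walnut furniture foot: a turned wooden roller 50 mm across and 56 mm long, 60 to 130 g, lying on its side across one of the rack's two gutters (either one) and leaning against the bar at the low end. Origin at its centre, on its axis; its y axis is its rolling axis.
- white_foot: the white-painted furniture foot, same size and shape as the walnut one, lying at the low end of the other gutter. Origin at its centre, y is its rolling axis. It stays there.
- rack: the fixed plywood rack, 325 x 158 mm, two parallel gutters side by side. Origin at the centre of its underside, on the bench; x runs level the way the gutters climb, y across to their left, z up; x points to the robot's left (world +y), turned up to 0.4 rad either way. Gutter centre lines: y = +37 and -37 mm; floors 64 mm wide between walls 10 mm thick, 16 mm high over the floor.
- slope (a point): midway between the gutters on the crest line, at rack (80, 0, 58) mm; x runs up the sloped floors, y across to the left, z square to them. From rack x = -162 mm both floors climb at 9 degrees to this crest, then dip 10 degrees to the stop. A foot on the slope has its centre at z = 25 mm here. Let go before the crest it rolls back down; past it, it rolls by itself into the dip and stays.
- low_bar (a point): midway between the gutters on the top edge, facing up the slope, of the dark bar across their low ends, at rack (-149, 0, 32) mm; the bar stands 10 mm over the floor and is 8 mm thick. A foot leaning on it has its centre at rack x = -131, z = 50 mm and overhangs the bar by 5 mm, so it can be pushed from behind above the bar.
- stop (a point): midway between the gutters at the top of the upright cork face of the stop, at rack (140, 0, 95) mm. The stop is a board 20 mm thick across both gutters, 98 mm tall over the bench; a foot that is home touches its face.
- seat_left (a point): where a foot's centre is when it rests at the stop in the gutter at rack y = +37 mm: rack (115, 37, 77) mm
- seat_right (a point): the same for the gutter at rack y = -37 mm: rack (115, -37, 77) mm
- spare_foot: an upright pale wooden foot, 50 mm across and 56 mm tall, standing beside the rack on the robot's side; origin at the centre of its underside
- wax_tin: a yellow tin with a white lid, 72 mm across and 45 mm tall, standing beside the rack on the far side; origin at the centre of its underside
- sanding_block: a cork block 70 x 45 x 30 mm lying beside the rack on the far side; origin at the centre of its underside
- mallet: a carver's mallet standing on its round pale head with its dark handle up, to the robot's left, 84 mm across and 230 mm tall; origin at the centre of its underside
- gouge: a carving tool with a pale handle, 235 mm long, 18 mm tall, lying to the robot's left; origin on the bench below the front of its handle
- chisel: a carving tool with a dark handle, 235 mm long, 18 mm tall, lying to the robot's left; origin on the bench below the front of its handle
- brush_jar: a blue ceramic jar, 76 mm across and 95 mm tall, to the robot's right; origin at the centre of its underside
Not all that is in view belongs to the job. Several things have the shape of the walnut_foot; the one meant has the colours described above.

How it is judged:
At the end, for the whole second after the job is handed in: The walnut foot rests still in the dip of its gutter against the stop (its centre within 9 mm of the seat point and no more than 5 mm short of it), its axis across the gutter within 0.15 rad; the white foot lies within 15 mm of where it was (((distance between walnut_foot and seat_left below 0.009 m and x of walnut_foot in the frame of seat_left above -0.005 m) or (distance between walnut_foot and seat_right below 0.009 m and x of walnut_foot in the frame of seat_right above -0.005 m)) and angle between the y axis of walnut_foot and the y axis of rack, either way round below 0.15 rad and linear speed of walnut_foot below 0.02 m/s and angular speed of walnut_foot below 0.5 rad/s and distance of white_foot from where it was at the start of the episode below 0.015 m); the robot touches nothing.
It fails at once if the walnut foot is lifted more than 12 mm off the gutter floor (z of walnut_foot in the frame of slope above 0.037 m).
It fails at once if the walnut foot is rammed or pressed against the rack with more than 40 N (contact force between walnut_foot and rack above 40 N).
It fails at once if the white foot is moved more than 15 mm (distance of white_foot from where it was at the start of the episode above 0.015 m).
It fails at once if another thing on the bench is moved more than 25 mm (distance of any of spare_foot, wax_tin, sanding_block, mallet, gouge, chisel, brush_jar from where it was at the start of the episode above 0.025 m).
It also fails if it takes over 38 s, if anything falls off the work surface, if the arm or the gripper's body presses on something with over 40 N, if the wrist force passes 120 N, or if a joint passes its speed limit or range.

### The arm

A 6-joint arm with a two-finger parallel gripper is mounted at the origin on the work surface. World frame = base frame: x ahead of the robot, y to its left, z up, the work surface at z = 0. Lengths are in m, angles in rad, forces in N, time in s.
With the tool pointing down it reaches from about 0.35 to 0.975 m from the base axis. Payload 7.1 kg.
Tool frame: the origin (TCP) lies midway between the tips of the shut fingers; the grasp point (between the pads) lies 19 mm behind it; z points along the fingers, x is the direction in which the jaws open and shut, and the axes are right-handed (so a half turn about z gives the same grasp; the last joint's range is limited). The gripper opens to 88 mm and grips with 3 to 60 N. Pads are 20 mm wide; open, the fingers measure 115 mm over their backs; the gripper's body (75 mm by 178 mm) begins 61 mm behind the grasp point.
Start: joints at [-1.341, 0.423, 1.63, -0, 1.089, -0.019], TCP at [0.154, -0.606, 0.223] pointing down, gripper open.
Joint ranges: [-3, 3], [-0.9, 2.11], [0.09, 2.58], [-1.31, 4.45], [0.11, 2.69], [-2.54, 2.54]. Speed limits (rad/s): [2.39, 2.39, 3.01, 3.14, 3.14, 3.14].

### API

Orientations are given as a unit quaternion [w, x, y, z].
In Python, from station import move_pose, movel, movej, command_gripper, wait, inverse_kinematics, read_camera, camera_info, MotionError, job_done, get_time, get_joint_pos, get_qvel, get_effort, get_tcp_pos, get_ee_rot, get_ft_force, get_ft_torque, get_grip_width gives the robot as it stands. Calls block until the motion is done:
- move_pose(position, orientation): joint-space move of the TCP to a pose.
- movel(position, frame=None, v=0.15, until_force=None): straight line of the TCP; frame=None keeps the orientation; v is the mean speed in m/s. With until_force (N) it stops when the force on the tool has changed by that much, and returns True; else False.
- movej(angles): joint-space move.
- command_gripper(opening): opening from 0.0 (shut) to 1.0 (fully open); the grip force is fixed at half the most; returns when the fingers have stopped.
- wait(seconds).
- inverse_kinematics(position, orientation): joint angles nearest the present ones, or None.
- read_camera(name): name is "side" or "top" or "wrist"; returns the picture (420x560x3 uint8, red, green, blue); there is no depth.
- camera_info(name): a dict with "intrinsics" (3x3 intrinsics, pixels), "T" (4x4, takes a point from camera to world coordinates); the wrist camera has in their place "tool_from_camera" (4x4, takes a point from camera to tool coordinates, whose origin is the TCP and whose axes are the tool frame's). Camera axes: x right, y up, looking along -z (the intrinsics and any distortion apply to the point x, -y, -z); pixel columns grow to the right and rows downward; lengths in m; the calibration is good to about 2 mm. A picture is of the moment at which its call begins: read the wrist's pose just before it. camera_info takes no time and is no camera call.
A pose or a line that the arm cannot do raises MotionError and nothing moves.
- job_done(): hands the job in, once; it reports no verdict.
Readings, each from a call of its own:
- get_time(): time.
- get_joint_pos(): joint angles.
- get_qvel(): joint speeds.
- get_effort(): joint torques, N m.
- get_tcp_pos(): TCP position.
- get_ee_rot(): TCP orientation.
- get_ft_force(): force on the tool from outside, world axes, zero at the start.
- get_ft_torque(): the same for the moment, N m.
- get_grip_width(): opening from 0.0 (shut) to 1.0 (fully open).
Only numpy, scipy, OpenCV 4.12 (cv2) and the standard library are available. Lean on these libraries where they do the work, as an engineer would, in place of code of your own. Each camera call takes 0.05 s, during which the arm holds its last target.

## Working session

There is one attempt and no reset: what is moved stays moved. The work goes in short steps, each a Python script; the robot and the scene stay as the last script left them, time stands still between calls to the robot, and variables do not carry over. Pictures are saved under pics/ and viewed, and the job is handed in when it is done.

```bash
mkdir -p pics; ls
python3 - <<'E'
from station import *
import cv2
for n in("top","side"):
    im=read_camera(n); cv2.imwrite(f"pics/{n}0.png",im[:,:,::-1])
    c=camera_info(n); print(n,{k:(v.tolist() if hasattr(v,'tolist') else v) for k,v in c.items()})
print(camera_info("wrist")); print(get_time(),get_ee_rot())
E
```

```text
pics
top {'intrinsics': [[475.58276003664974, 0.0, 276.87555984486556], [0.0, 475.58276003664974, 207.97210274650138], [0.0, 0.0, 1.0]], 'T': [[-0.007253123660734849, 0.9894192781895433, -0.14490301633867228, 0.3751505315030631], [-0.999816618113205, -0.0046071185705169075, 0.018587754117989595, 0.0372009071438635], [0.01772349688508815, 0.14501126302932696, 0.9892712526161891, 1.4000708566206252], [0.0, 0.0, 0.0, 1.0]]}
side {'intrinsics': [[537.252237183697, 0.0, 272.59927413192776], [0.0, 537.252237183697, 207.60477413742157], [0.0, 0.0, 1.0]], 'T': [[-0.9874409251539592, 0.11584467115084138, -0.10742640037274921, 0.4101768159564841], [-0.1578385716231765, -0.7529825255103219, 0.6388304169214648, 1.0207727676412328], [-0.006885102689733665, 0.6477633274908752, 0.7618105190392823, 1.2762247043907717], [0.0, 0.0, 0.0, 1.0]]}
{'intrinsics': array([[366.82182201,   0.        , 281.58719329],
       [  0.        , 366.82182201, 204.40219818],
       [  0.        ,   0.        ,   1.        ]]), 'tool_from_camera': array([[ 9.99999372e-01, -1.08708473e-04,  1.11512307e-03,
         4.70162394e-04],
       [ 2.26075098e-04, -9.55232262e-01, -2.95856847e-01,
        -8.13697537e-02],
       [ 1.09736368e-03,  2.95856913e-01, -9.55231638e-01,
        -1.62088506e-01],
       [ 0.00000000e+00,  0.00000000e+00,  0.00000000e+00,
         1.00000000e+00]])}
0.1 [-4.28481933e-04  7.89385051e-01 -6.13898022e-01 -5.25700630e-04]
```

View pics/top0.png

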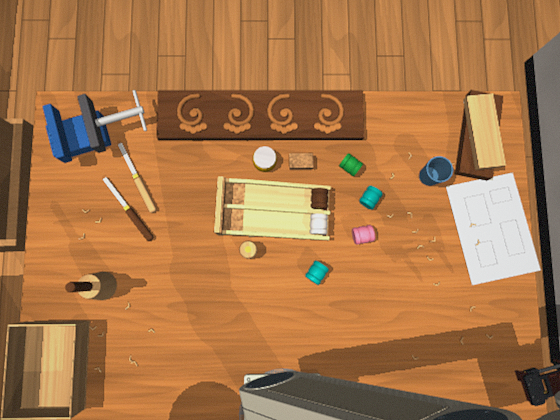

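View pics/side0.png

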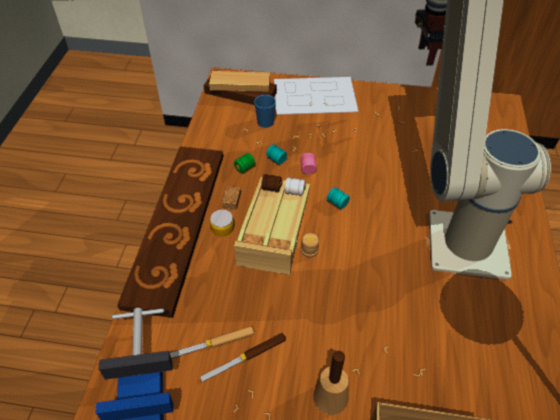

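Run:
```python
import cv2
im=cv2.imread("pics/top0.png")[140:280,200:400]
cv2.imwrite("pics/topc.png",cv2.resize(im,None,fx=4,fy=4,interpolation=cv2.INTER_CUBIC))
im=cv2.imread("pics/side0.png")[140:280,200:360]
cv2.imwrite("pics/sidec.png",cv2.resize(im,None,fx=4,fy=4,interpolation=cv2.INTER_CUBIC))
```

```text
(no output)
```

View pics/topc.png

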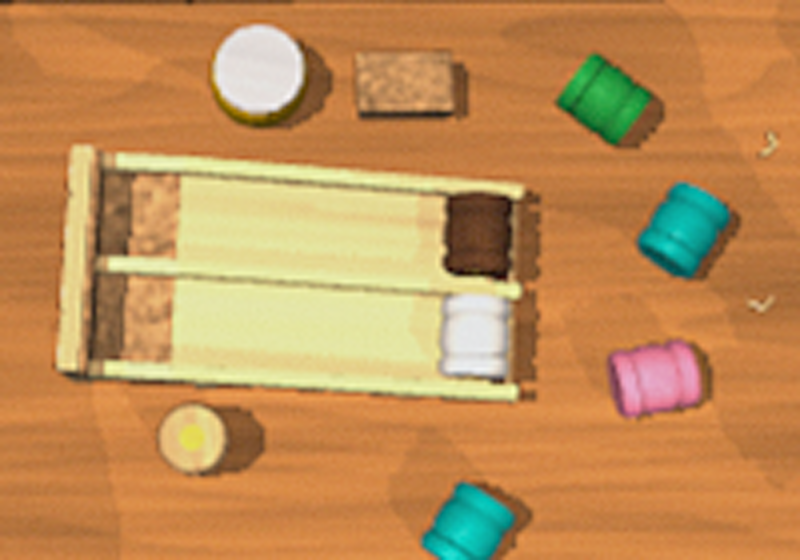

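View pics/sidec.png

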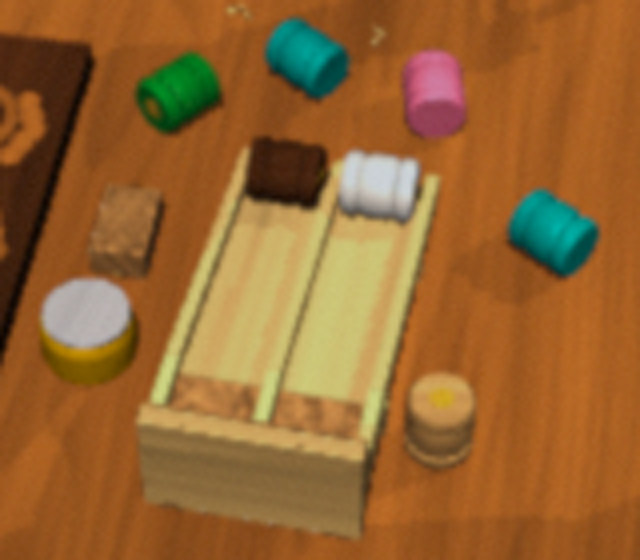

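```bash
cat > h.py <<'E'
import numpy as np
from station import *
def ray(cam,u,v,z):
    c=camera_info(cam);K=np.array(c["intrinsics"]);T=np.array(c["T"])
    d=np.array([(u-K[0,2])/K[0,0],-(v-K[1,2])/K[1,1],-1.]);d=T[:3,:3]@d;o=T[:3,3]
    return o+d*(z-o[2])/d[2]
def proj(cam,p):
    c=camera_info(cam);K=np.array(c["intrinsics"]);T=np.array(c["T"])
    q=T[:3,:3].T@(np.asarray(p)-T[:3,3]);q=q/-q[2]
    return np.array([K[0,0]*q[0]+K[0,2],-K[1,1]*q[1]+K[1,2]])
E
python3 - <<'E'
from h import *
import cv2
def tc(x,y): return (x+.5)/4-.5+200,(y+.5)/4-.5+140
def sc(x,y): return (x+.5)/4-.5+200,(y+.5)/4-.5+140
# (crop px, rack xyz) 
T=[((73,146),(160,-79,98)),((97,147),(140,-79,98)),((58,370),(160,79,98)),((84,373),(140,79,98)),
 ((524,185),(-162,-79,36)),((524,198),(-162,-69,36)),((521,385),(-162,69,36)),((521,400),(-162,79,36)),((521,285),(-162,-5,36)),((521,297),(-162,5,36))]
A=[];B=[]
for px,r in T:
    w=ray("top",*tc(*px),r[2]/1000); A.append(np.array(r[:2])/1000);B.append(w[:2])
A=np.array(A);B=np.array(B)
a0,b0=A.mean(0),B.mean(0);H=(A-a0).T@(B-b0)
th=np.arctan2(H[0,1]-H[1,0],H[0,0]+H[1,1])
R=np.array([[np.cos(th),-np.sin(th)],[np.sin(th),np.cos(th)]]);t=b0-R@a0
print(th,t,"resid mm",np.round(1e3*(B-A@R.T-t),1).tolist())
np.save("rack.npy",[th,*t])
def W(x,y,z): return np.r_[R@[x/1000,y/1000]+t,z/1000]
# check in side view
im=cv2.imread("pics/side0.png");im2=cv2.imread("pics/top0.png")
S=4
pts=[(160,-79,98),(160,79,98),(140,-79,98),(140,79,98),(-162,-79,36),(-162,79,36),(-162,5,36),(80,-32,58),(80,32,58),(-131,-37,50),(-131,37,50),(160,-79,0),(160,79,0)]
for n,i,of in(("side",im,(200,140,360,280)),("top",im2,(200,140,400,280))):
    c=cv2.resize(i[of[1]:of[3],of[0]:of[2]],None,fx=4,fy=4,interpolation=cv2.INTER_CUBIC)
    for p in pts:
        u,v=proj(n,W(*p)); cv2.drawMarker(c,(int((u-of[0]+.5)*4-.5),int((v-of[1]+.5)*4-.5)),(0,0,255),0,9,1)
    cv2.imwrite(f"pics/chk_{n}.png",c)
print(W(-131,-37,50),W(115,-37,77))
# walnut mask
hsv=cv2.cvtColor(im2,cv2.COLOR_BGR2HSV)
m=np.zeros(im2.shape[:2],np.uint8);m[180:215,300:335]=(im2[180:215,300:335].max(2)<70)*255
n,l,s,c=cv2.connectedComponentsWithStats(m);k=1+s[1:,4].argmax();print(s[k],c[k],ray("top",*c[k],.06))
E
```

```text
1.520616261496045 [0.56953717 0.02036697] resid mm [[-0.1, 0.4], [0.2, 3.7], [1.1, 1.1], [-0.0, 3.3], [-0.8, -0.8], [-0.4, -1.0], [0.5, -2.5], [-0.3, -2.8], [-0.7, -0.5], [0.5, -0.8]]
[ 0.59991977 -0.11232402  0.05      ] [0.61225888 0.13336633 0.077     ]
[325 189   3  15  24] [326.33333333 195.79166667] [ 0.60603847 -0.12992169  0.06      ]
```

View pics/chk_side.png

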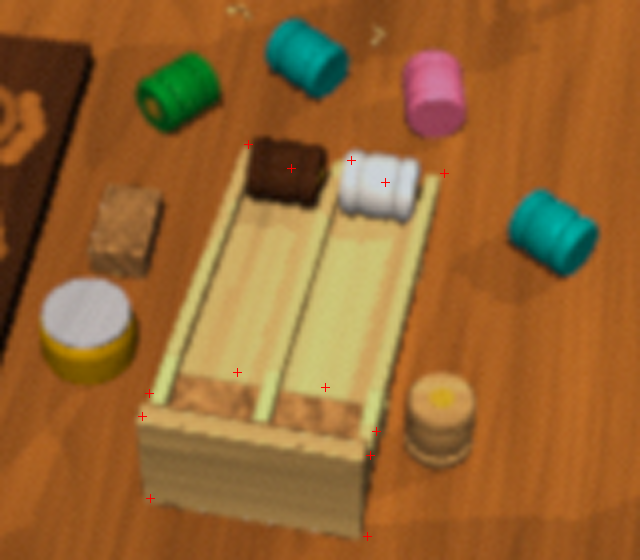

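View pics/chk_top.png

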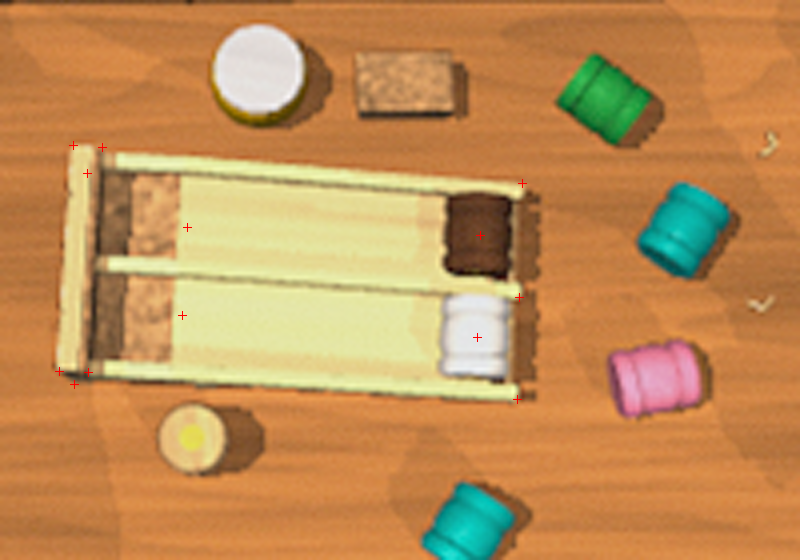

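The four gutter-foot look-alikes are teal (371,197), teal (318,272), pink (363,235) and green (351,163), and they all lie loose on the bench. The dark brown foot at top pixel (320,198) is in the far gutter against the low bar, with the white one beside it at (318,224). The enlarged crop confirms that this is the walnut foot, and its seat is seat_right. The projected rack points land within about 3 mm of the picture in both views, so I'll position above and behind it.

```bash
cat >> h.py <<'E'
from scipy.spatial.transform import Rotation as Ro
th,tx,ty=np.load("rack.npy")
def W(x,y,z): return np.array([np.cos(th)*x-np.sin(th)*y,np.sin(th)*x+np.cos(th)*y,z])/1000+[tx,ty,0]
rx=np.array([np.cos(th),np.sin(th),0]);ry=np.array([-np.sin(th),np.cos(th),0])
def quat(s):
    q=Ro.from_matrix(np.c_[s*ry,s*rx,[0,0,-1]]).as_quat();return np.r_[q[3],q[:3]]
def shot(n,f):
    import cv2; cv2.imwrite(f"pics/{f}.png",read_camera(n)[:,:,::-1])
E
python3 - <<'E'
from h import *
for s in(1,-1):
    for p in(W(-190,-37,150),W(-190,-37,40),W(50,-37,75)):
        q=inverse_kinematics(p,quat(s)); print(s,None if q is None else np.round(q,2))
E
```

```text
1 None
1 None
1 None
-1 [-0.3   0.5   1.69 -0.    0.95 -0.25]
-1 [-0.3   0.66  1.73 -0.    0.75 -0.25]
-1 [ 0.09  0.6   1.74 -0.    0.8   0.14]
```

```bash
python3 - <<'E'
from h import *
command_gripper(0.0)
q=quat(-1)
move_pose(W(-190,-37,150),q)
movel(W(-190,-37,40),v=0.12)
print(get_time(),get_tcp_pos(),W(-190,-37,40))
shot("top","t1");shot("wrist","w1");shot("side","s1")
E
python3 -c "
import cv2,numpy as np
a=cv2.imread('pics/w1.png');b=cv2.imread('pics/s1.png')[100:240,180:380];b=cv2.resize(b,(400,280));c=cv2.imread('pics/t1.png')[140:280,200:400];c=cv2.resize(c,(400,280))
cv2.imwrite('pics/m1.png',np.vstack([np.hstack([b,c]),cv2.resize(np.hstack([a]),(400,300)).repeat(1,0) if 0 else np.pad(cv2.resize(a,(400,300)),((0,0),(0,400),(0,0)))]))"
```

```text
4.7417 [ 0.59755758 -0.1714119   0.0407023 ] [ 0.59696038 -0.17124975  0.04      ]
```

View pics/m1.png

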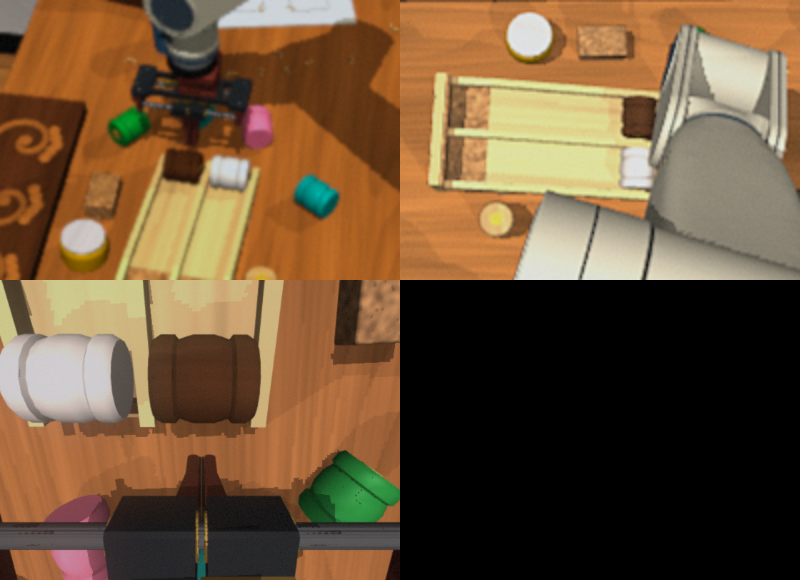

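Run:
```python
from h import *
movel(W(-174,-37.5,40),v=0.03)
movel(W(20,-37.5,70.5),v=0.035)
print(get_time(),get_tcp_pos(),get_ft_force())
shot("wrist","w2")
```

```text
11.3333 [0.60798013 0.03842095 0.07049555] [ 0.20031466 -2.62845397  3.17427758]
```

View pics/w2.png

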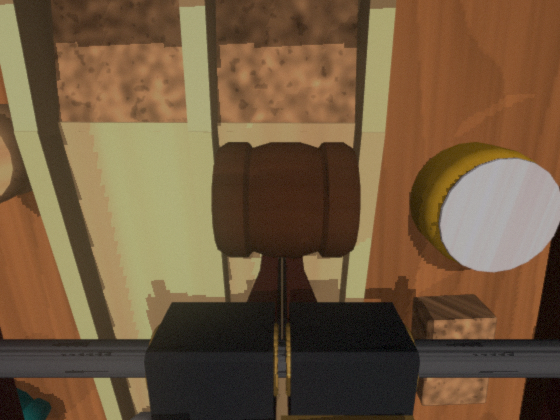

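The foot is square in its gutter at (286,198) with the finger behind it, and the crest is just ahead at row ~125. Next I push it over.

Run:
```python
from h import *
movel(W(54,-37.5,75),v=0.025)
wait(0.7)
shot("wrist","w3");print(get_time(),get_tcp_pos(),get_ft_force())
```

```text
13.6583 [0.60969939 0.07240332 0.07500945] [ 0.75990678 -0.26308422 -0.95613456]
```

View pics/w3.png

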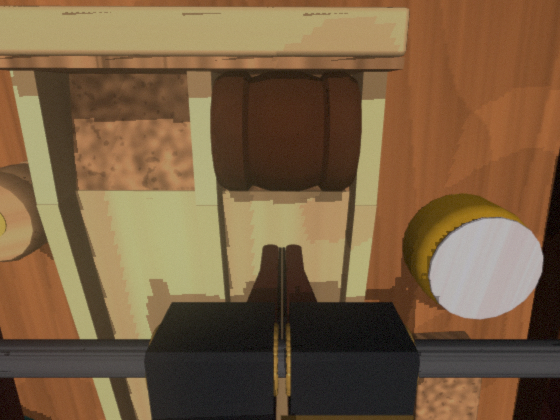

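The foot rolled into the dip and is touching the cork stop (rows 70–190), square and clear of the finger. Next I lift straight up, back off and check.

Run:
```python
from h import *
movel(W(54,-37.5,200),v=0.12)
move_pose(W(-20,-37.5,330),quat(-1)); wait(.3)
shot("wrist","w4")
movej([-1.341,0.423,1.63,0,1.089,-0.019]); 
shot("top","t4");shot("side","s4");print(get_time(),get_ft_force())
import cv2
a=cv2.resize(cv2.imread("pics/t4.png")[140:280,200:400],None,fx=4,fy=4,interpolation=cv2.INTER_CUBIC)
for p in [(115,-37,77),(-131,37,50)]:
    u,v=proj("top",W(*p));cv2.drawMarker(a,(int((u-199.5)*4),int((v-139.5)*4)),(0,0,255),0,9,1)
cv2.imwrite("pics/t4c.png",a)
b=cv2.imread("pics/s4.png")[140:280,200:360];cv2.imwrite("pics/s4c.png",cv2.resize(b,None,fx=4,fy=4))
```

```text
18.6417 [0.19148878 0.35707293 0.13907964]
```

View pics/t4c.png

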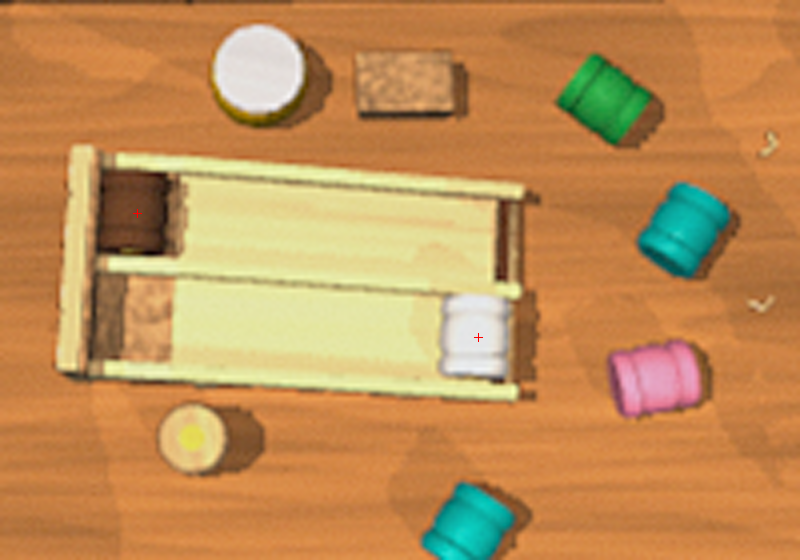

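View pics/s4c.png

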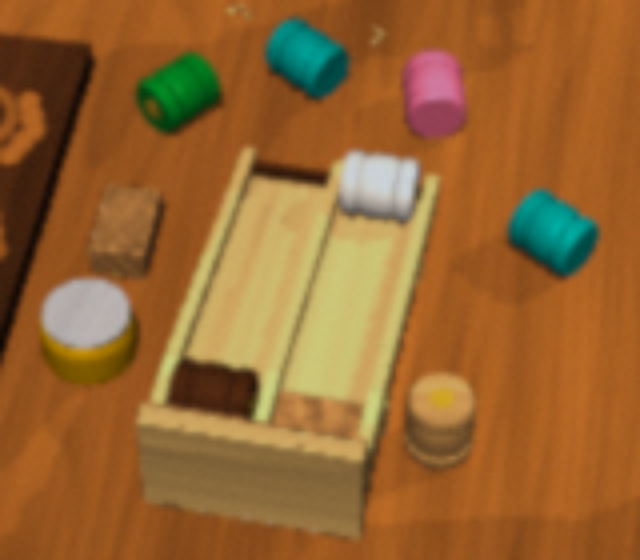

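The walnut foot sits on the projected seat point, flush against the stop. The white foot and the rest look as they did at the start, so I'm handing in.

```bash
python3 -c "
from station import *
job_done();print(get_time())"
```

```text
the job is handed in; nothing more can be done
the job is handed in; nothing more can be done
```

I pushed the walnut foot up the far (right-hand) gutter with the shut fingertips. It went over the crest and rolled by itself into the dip against the cork stop. I then drew the arm clear and handed in at about 18.6 s of the 38 s allowed; no verdict was reported.

**Walnut foot:** in the last top view its centre lies on the projected seat_right point, to about the 2–3 mm accuracy of the measurement. It is square in the gutter and touching the stop.

**Other things:** the white foot, spare foot, tin, sanding block and the loose coloured feet look the same as in the first pictures. I did not re-check the mallet, gouge, chisel and brush jar, but the arm stayed well away from them.

**Forces:** readings on the tool were a few newtons at most. I read them only between moves, so I have no reading of the moment the foot met the stop.

No check failed or disagreed, apart from an early colour mask for the walnut foot. It caught only a sliver of the foot, so I located it from the enlarged crop and the rack fit instead.

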